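Heft two sample tins and present the full one

TASK

The two small lidded sample tins in the middle of the worktop look alike, but one is full and the other nearly empty: lift them to feel which is heavier. Stack the lighter one squarely and centred on top of the large lidded tin and let go of it, then pick up the heavier one and finish holding it still and level, about 10 cm above the middle of the spiral-bound log book, without putting it down. Keep both tins upright, and leave the large tin, the stopwatch, the brass weight, the bubble level and the marker pen where they stand.

Things in the scene. Friction and masses are not known exactly. Their poses are not given: they have to be found in the camera images.
- tin_a: One small lidded round sample tin, 59 mm across the cap, 56 mm across the body, 36 mm high, between the large tin and the book. Origin: centre of its underside, z up. Looks just like its twin. Each weighs 100 to 700 g; one (now this, now the other) is at least 180 g heavier. Its load is hidden, loose, and may rattle. Grip across cap and body from above.
- tin_b: The other small lidded round sample tin, 59 mm across the cap, 56 mm across the body, 36 mm high, between the large tin and the book. Origin: centre of its underside, z up. Looks just like its twin. Each weighs 100 to 700 g; one (now this, now the other) is at least 180 g heavier. Its load is hidden, loose, and may rattle. Grip across cap and body from above.
- base_tin: Large lidded round aluminium tin, 72 mm across the cap, 46 mm high, about 400 g, with a flat top; it stands on the worktop to the left of the small tins. Loose. Origin: centre of its underside, z up; the top is 46 mm above it.
- log_sheets: Spiral-bound log book lying flat and fixed on the worktop to the right of the small tins, 210 mm (its own x) by 152 mm (its own y), 14 mm thick. Origin: centre of its underside.
- watch: Round stopwatch lying loose behind the tins, 59 x 57 x 16 mm; a bystander. Origin: centre of its underside.
- brass_weight: Brass laboratory weight with a knob standing loose behind the tins, 21 mm across, 36 mm high; a bystander. Origin: centre of its underside.
- level: Small round bubble level lying loose on the worktop between the two small tins, 27 mm across, 9 mm high; a bystander. Origin: centre of its underside.
- pen: Marker pen lying loose behind the tins, 134 mm along its own y, 18 mm thick; a bystander. Origin: centre of its underside.
Mind the look-alikes: they are no part of the job. Leave any red look-alike of the tin_b alone.

How it is judged (in metres and radians):
On the way:
1. the lighter tin stands on the large tin, released, with the heavier one still down on the worktop (((distance between heavier_load and tin_a below 0.03 m and horizontal distance between tin_b and base_tin below 0.012 m and z of tin_b in the frame of base_tin between 0.041 and 0.051 m and angle between each of tin_b, base_tin's own z axis and vertical below 0.12 rad and linear speed of tin_b below 0.02 m/s and contact force between tin_b and the fingers below 0.05 N and contact force between tin_b and base_tin above 0.3 N and height (world z) of tin_a below 0.01 m) or (distance between heavier_load and tin_b below 0.03 m and horizontal distance between tin_a and base_tin below 0.012 m and z of tin_a in the frame of base_tin between 0.041 and 0.051 m and angle between each of tin_a, base_tin's own z axis and vertical below 0.12 rad and linear speed of tin_a below 0.02 m/s and contact force between tin_a and the fingers below 0.05 N and contact force between tin_a and base_tin above 0.3 N and height (world z) of tin_b below 0.01 m))), for 0.2 s.
At the end, for the whole second after the job is handed in: The lighter tin rests level on the large tin, centres within 12 mm, let go. The heavier is held in the gripper, still, upright within 0.2 rad, underside 65 to 220 mm above the worktop, centre within 50 mm of the log book's centre, touching neither book nor pile (((distance between heavier_load and tin_a below 0.03 m and horizontal distance between tin_b and base_tin below 0.012 m and z of tin_b in the frame of base_tin between 0.041 and 0.051 m and angle between each of tin_b, base_tin's own z axis and vertical below 0.12 rad and linear speed of tin_b below 0.02 m/s and contact force between tin_b and the fingers below 0.05 N and contact force between tin_b and base_tin above 0.3 N and height (world z) of tin_a between 0.065 and 0.22 m and horizontal distance between tin_a and log_sheets below 0.05 m and angle between tin_a's own z axis and vertical below 0.2 rad and linear speed of tin_a below 0.03 m/s and contact force between tin_a and the fingers above 1 N and contact force between tin_a and log_sheets below 0.05 N and contact force between tin_a and base_tin below 0.05 N) or (distance between heavier_load and tin_b below 0.03 m and horizontal distance between tin_a and base_tin below 0.012 m and z of tin_a in the frame of base_tin between 0.041 and 0.051 m and angle between each of tin_a, base_tin's own z axis and vertical below 0.12 rad and linear speed of tin_a below 0.02 m/s and contact force between tin_a and the fingers below 0.05 N and contact force between tin_a and base_tin above 0.3 N and height (world z) of tin_b between 0.065 and 0.22 m and horizontal distance between tin_b and log_sheets below 0.05 m and angle between tin_b's own z axis and vertical below 0.2 rad and linear speed of tin_b below 0.03 m/s and contact force between tin_b and the fingers above 1 N and contact force between tin_b and log_sheets below 0.05 N and contact force between tin_b and base_tin below 0.05 N))); the arm keeps its last pose, push and grip.
It fails at once if a small tin is tipped by more than 0.5 rad (angle between any of tin_a, tin_b's own z axis and vertical above 0.5 rad).
It fails at once if the large tin is shifted by more than 30 mm (distance of base_tin from where it was at the start of the episode above 0.03 m).
It fails at once if a bystander is shifted by more than 20 mm (distance of any of watch, brass_weight, pen, level from where it was at the start of the episode above 0.02 m).
It also fails if it takes over 72 s, if anything falls off the work surface, if the arm or the gripper's body presses on something with over 40 N, if the wrist force passes 120 N, or if a joint passes its speed limit or range.

ROBOT

A 6-joint arm with a two-finger parallel gripper is mounted at the origin on a cart in front of the work surface, level with it; the furniture and walls round the work are solid. World frame = base frame: x ahead of the robot, y to its left, z up, the work surface at z = 0. Lengths are in mm, angles in rad, forces in N, time in s.
With the tool pointing down it reaches from about 300 to 750 mm from the base axis. Payload 8.5 kg.
Tool frame: the origin (TCP) lies on the centre line of the jaws, within the pads' length; the fingertips stand 14 mm ahead of it and the grasp point (between the pads) lies 5 mm behind it; z points along the fingers, y is the line along which they close (so a half turn about z gives the same grasp; the last joint's range is limited). The gripper opens to 88 mm and grips with 3 to 60 N. Pads are 18 mm wide; open, the fingers measure 123 mm over their backs; the gripper's body (75 mm by 187 mm) begins 45 mm behind the grasp point.
Start: joints at [-1.507, 0.381, 1.297, -0, 1.464, -0.215], TCP at [151.356, -528.746, 252.748] pointing down, gripper open.
Joint ranges: [-3.11, 3.11], [-0.89, 2.33], [0.22, 2.48], [-1.42, 4.56], [0.17, 2.85], [-2.88, 2.88]. Speed limits (rad/s): [2.39, 2.39, 3.14, 3.14, 3.14, 3.14].

INTERFACE

Orientations are given as a unit quaternion [w, x, y, z].
In Python, from station import read_state, read_camera, camera_model, hand_in, spot_in, cut_out, tip_of gives the robot as it stands.
- The arm moves only by the tool servo_tool, never from a script. Its argument "increments" is a list of rows, each a list of 2 entries, a list of its own where there are three numbers: the shift along the world's x, y, z in cm, then the turn, a rotation vector about the world's x, y, z in rad. In form: [[[x, y, z], [rx, ry, rz]], ...]. A call has 1 to 5 rows; each row shifts and turns the commanded pose from where the row before left it; what a row does not reach is not made up. A row lasts 1/10 s, in which the tool goes at most 50 mm and 8.59 degrees, less where a joint would pass 70% of its speed; a pose out of reach is approached as far as the arm can. A call with a gripper value outside its range is refused whole. "hand" is the opening, from -1 (shut) to 1 (fully open), set as the call begins (left out, the last holds). The fingers move at their own pace and stop on an object; "grip_force" is the grip in N (left out, the last holds). Time passes only in rows, so rows that do not move let the fingers close. It gives the time, the measured TCP pose, the force, the opening and the grip force at its end, in the units of the state.
- read_state(): the state, without advancing time (a new reading comes with each control period).
- read_camera(name): name is "scene" or "top" or "wrist"; returns (picture, depth): 480x640x3 uint8, blue, green, red; 480x640 float32, mm along the optical axis (not along the pixel's ray), 0 where there is no reading.
- camera_model(name): a dict with "mtx" (3x3 intrinsics, pixels), "R" (3x3) and "t" (3): a world point X has camera coordinates R X + t. Camera axes: x right, y down, z forward; pixel columns grow to the right and rows downward; lengths in mm; the calibration is good to about 2 mm. The wrist camera is an equidistant fisheye: a pixel r from the principal point sees the ray r / f radians off the axis. A picture is of the moment at which its call begins: read the wrist's pose just before it. camera_model takes no time and is no camera call; for the wrist camera it gives the pose at the moment of the call.
- hand_in(): hands the job in; it is judged then, once.
Trained networks look in the newest picture that a camera, given by its name, has taken for a name from the list of things; names that differ only in an ending like _2 or _b are one class to them, and where a whole thing is asked for, a point or a joint stands for the part that bears it (a point fixed in the world has none). Each returns a list of dicts, best first, with "confidence" (0 to 1); they miss things now and then, are a little off and sometimes report something else, mostly with a low value. They report only what shows in the picture. A call takes as long as a camera call. They do not tell look-alikes from the thing itself.
- spot_in(camera, query): "pixel" ([row, column] in pixels, amid what is visible of it).
- cut_out(camera, query): "mask" (480x640 bool, what is visible of it) and "pixel" ([row, column] in pixels, amid what is visible of it).
- tip_of(camera, query): "pixel" ([row, column] in pixels: a listed point, or the origin of a listed thing).
The state is a dict: "time": time; "joints": joint angles; "dq": joint speeds; "effort": joint torques, N m; "ee_pos": TCP position; "ee_rot": TCP orientation; "ft_force": force on the tool from outside, world axes, zero at the start; "ft_torque": the same for the moment, N m; "grip_width": finger opening in mm; "finger_force": force on a finger pad.
Only numpy, scipy, OpenCV 4.12 (cv2) and the standard library are available. Lean on these libraries where they do the work, as an engineer would, in place of code of your own. Each camera call takes 0.05 s, during which the arm holds its last target. There are 200 camera calls.

## Working session

There is one attempt and no reset: what is moved stays moved. The work goes in short steps, Python scripts to look and compute and a tool call to move; the robot and the scene stay as the last step left them, time stands still between calls to the robot, and variables do not carry over. Pictures are saved under pics/ and viewed, at most 10 in all, crops included, and the job is handed in when it is done.

Besides the shell and the picture viewer there is one more tool, called after "Request:" in YAML: its name, and indented under it one key for each argument. servo_tool: Moves the arm, as the interface text tells. Its arguments: {"type":"object","properties":{"increments":{"type":"array","items":{"type":"array"}},"hand":{"type":"number"},"grip_force":{"type":"number"}},"required":["increments"]}

```bash
mkdir -p pics
cat > h.py <<'E'
import numpy as np, cv2
from station import *
def w(cam,px,depth,m=None):
    m=m or camera_model(cam);K=np.array(m["mtx"]);R=np.array(m["R"]);t=np.array(m["t"])
    r,c=px;d=float(depth)
    X=np.array([(c-K[0,2])/K[0,0]*d,(r-K[1,2])/K[1,1]*d,d]);return R.T@(X-t)
def cloud(cam,mask,dep):
    m=camera_model(cam);K=np.array(m["mtx"]);R=np.array(m["R"]);t=np.array(m["t"])
    r,c=np.nonzero(mask&(dep>0));d=dep[r,c]
    X=np.stack([(c-K[0,2])/K[0,0]*d,(r-K[1,2])/K[1,1]*d,d],1);return (X-t)@R
E
python3 - <<'E'
from h import *
im,d=read_camera("top");cv2.imwrite("pics/top1.png",im)
np.save("top.npy",d)
for q in ["tin_a","base_tin","log_sheets","watch","brass_weight","level","pen"]:
    for o in cut_out("top",q)[:4]:
        P=cloud("top",o["mask"],d)
        if len(P)<5: print(q,o["confidence"],len(P));continue
        z=np.percentile(P[:,2],90);T=P[abs(P[:,2]-z)<4]
        lo,hi=np.percentile(T,[1,99],axis=0)
        print(q,round(o["confidence"],2),np.round(o["pixel"]),"n",len(P),"top mid",np.round((lo+hi)/2,1),"size",np.round(hi-lo,1),"mean bgr",im[o["mask"]].mean(0).round())
s=read_state();print(s["time"],s["ee_pos"],s["ee_rot"],s["ft_force"],s["grip_width"])
E
```

```text
tin_a 0.97 [271. 299.] n 892 top mid [441.9 101.6  37.7] size [54.8 54.8  5.6] mean bgr [ 69.  72. 215.]
tin_a 0.77 [321. 363.] n 905 top mid [348.4 -16.2  38.2] size [54.3 55.9  5.6] mean bgr [ 69.  72. 218.]
tin_a 0.57 [264. 351.] n 835 top mid [447.8  -1.8  37.9] size [55.5 55.1  5.6] mean bgr [218. 222. 222.]
tin_a 0.55 [218. 238.] n 912 top mid [537.5 200.7  37.5] size [55.2 56.1  5.7] mean bgr [206. 209. 209.]
base_tin 0.75 [232. 149.] n 1510 top mid [509.9 368.1  47.3] size [67.8 67.7  5.8] mean bgr [198. 201. 201.]
base_tin 0.56 [152. 352.] n 650 top mid [6.636e+02 2.000e-01 1.660e+01] size [ 25.8 126.8   6.2] mean bgr [139. 142. 141.]
log_sheets 0.79 [225. 476.] n 8810 top mid [ 526.9 -239.1   13. ] size [210.7 158.8   5.9] mean bgr [230. 230. 229.]
watch 0.84 [155. 264.] n 717 top mid [662.1 168.   15.7] size [48.2 51.   6.1] mean bgr [ 91. 162. 176.]
level 0.51 [228. 310.] n 149 top mid [519.1  74.1   9.6] size [22.9 24.2  5.9] mean bgr [ 92. 208. 201.]
pen 0.83 [151. 353.] n 600 top mid [6.634e+02 6.000e-01 1.660e+01] size [ 25.5 126.5   6.1] mean bgr [142. 145. 145.]
0.4 [ 151.3603862  -528.70580655  252.6713574 ] [-1.06657442e-04  9.90297930e-01  1.38960422e-01  1.22582826e-05] [-0.13452349 -0.77968856 -1.00691621] 88.3382225161922
```

View pics/top1.png

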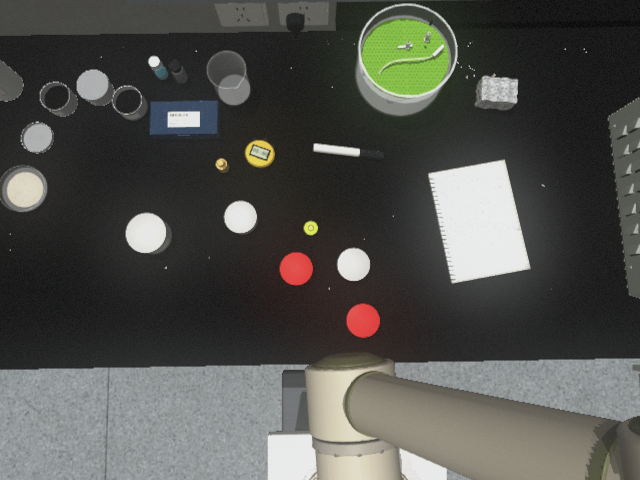

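Run:
```python
import cv2
a=cv2.imread("pics/top1.png")[190:350,100:420]
cv2.imwrite("pics/crop1.png",cv2.resize(a,None,fx=2.5,fy=2.5))
```

```text
(no output)
```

View pics/crop1.png

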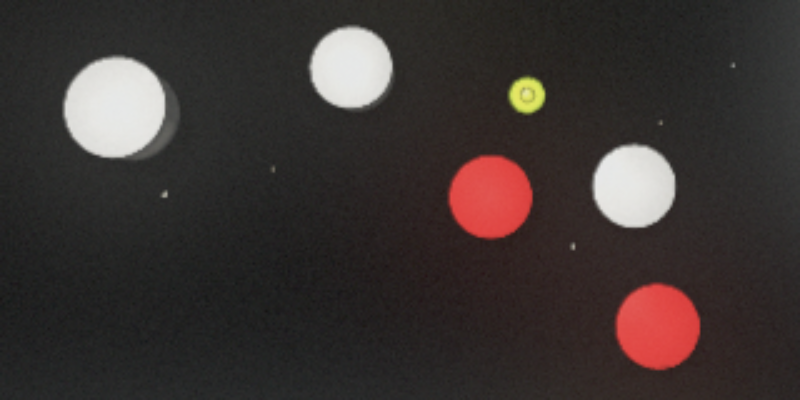

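Candidates for the small tin: white [218,240], white [264,353], red [268,296], red [321,363]. The two white ones are the real pair and the reds are decoys. The large tin is at [232,149]. The crop confirms this. I'll go to the white tin at (448,-2) first.

Request:
servo_tool:
  increments:
    - [[2,3.5,-0.8],[0,0,0.1]]
    - [[2,3.5,-0.8],[0,0,0.1]]
    - [[2,3.5,-0.8],[0,0,0.1]]
    - [[2,3.5,-0.8],[0,0,0.1]]
    - [[2,3.5,-0.8],[0,0,0.1]]
  hand: 1
  grip_force: 30

```text
time: 0.9
ee_pos: [251.9, -352.3, 212.6]
ee_rot: [0.0, 0.924, 0.381, 0.0]
ft_force: [0.8, -1.1, 0.4]
grip_width: 88.3
finger_force: 0.0
```

Request:
servo_tool:
  increments:
    - [[2,3.5,-0.8],[0,0,0]]
    - [[2,3.5,-0.8],[0,0,0]]
    - [[2,3.5,-0.8],[0,0,0]]
    - [[2,3.5,-0.8],[0,0,0]]
    - [[2,3.5,-0.8],[0,0,0]]

```text
time: 1.4
ee_pos: [351.9, -177.3, 172.7]
ee_rot: [0.0, 0.925, 0.379, 0.0]
ft_force: [0.5, -0.3, -0.4]
grip_width: 88.2
finger_force: 0.0
```

Request:
servo_tool:
  increments:
    - [[2,3.5,-0.8],[0,0,0]]
    - [[2,3.5,-0.8],[0,0,0]]
    - [[2,3.5,-0.8],[0,0,0]]
    - [[2,3.5,-0.8],[0,0,0]]
    - [[1.5,3.5,-0.8],[0,0,0]]

```text
time: 1.9
ee_pos: [447.4, -2.2, 132.6]
ee_rot: [0.0, 0.925, 0.38, 0.0]
ft_force: [0.6, -1.2, 0.3]
grip_width: 88.0
finger_force: 0.0
```

Request:
servo_tool:
  increments:
    - [[0,0,0],[0,0,0]]
    - [[0,0,0],[0,0,0]]
    - [[0,0,0],[0,0,0]]

```text
time: 2.2
ee_pos: [446.2, -4.6, 133.0]
ee_rot: [0.0, 0.925, 0.379, 0.0]
ft_force: [-0.2, -0.6, 0.4]
grip_width: 87.9
finger_force: 0.0
```

```bash
cat >> h.py <<'E'
def wrist(q,ztop,f=None):
    m=camera_model("wrist");im,d=read_camera("wrist");K=np.array(m["mtx"]);R=np.array(m["R"]);t=np.array(m["t"]);C=-R.T@t
    out=[]
    for o in cut_out("wrist",q)[:4]:
        r,c=np.nonzero(o["mask"]);x=(c-K[0,2])/K[0,0];y=(r-K[1,2])/K[1,1];th=np.hypot(x,y);s=np.where(th>0,np.sin(th)/np.maximum(th,1e-9),1)
        V=np.stack([x*s,y*s,np.cos(th)],1)
        dd=d[r,c];ok=dd>0;P=(C+((V*(dd/V[:,2])[:,None])@R))[ok] if ok.any() else np.zeros((0,3))
        T=P[abs(P[:,2]-ztop)<4]
        if len(T)<20: out.append((o["confidence"],o["pixel"],len(T)));continue
        (cx,cy),rad=cv2.minEnclosingCircle(T[:,:2].astype(np.float32))
        lo,hi=np.percentile(T,[1,99],axis=0)
        out.append((round(o["confidence"],2),np.round(o["pixel"]),len(T),"circ",round(cx,1),round(cy,1),round(rad,1),"box",np.round((lo+hi)/2,1),np.round(hi-lo,1),im[o["mask"]].mean(0).round()))
    return im,d,out
E
python3 - <<'E'
from h import *
im,d,o=wrist("tin_a",36);cv2.imwrite("pics/w1.png",im)
for x in o: print(*x)
print(read_state()["ee_pos"])
E
```

```text
0.98 [334. 245.] 3112 circ 351.2 -14.2 30.0 box [352.3 -16.2  35.8] [55.5 50.8  5.6] [ 29.  30. 134.]
0.97 [236. 316.] 6223 circ 450.6 0.0 29.9 box [4.51e+02 4.00e-01 3.68e+01] [55.2 55.4  3.6] [230. 232. 233.]
0.68 [134. 200.] 6394 circ 444.7 103.0 30.1 box [445.1 102.7  36.6] [55.5 55.6  4.3] [ 70.  73. 241.]
[446.22618438  -4.79673075 133.05840903]
```

View pics/w1.png

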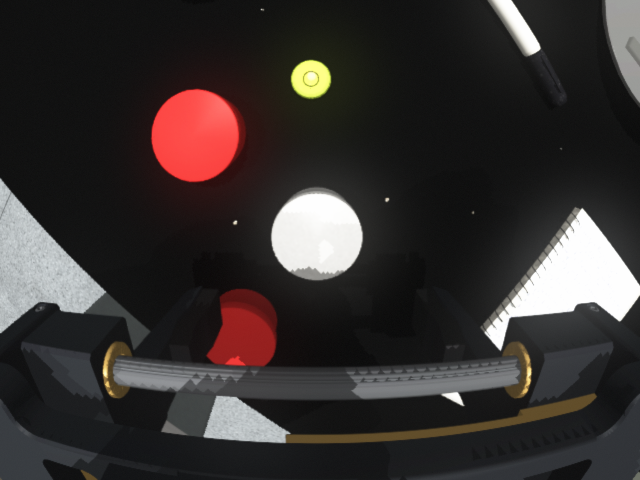

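The white tin is amid the wrist picture at [236,316], between the jaws. The reds ([135,196], [334,245]) and the level ([79,311]) are clear of the fingers. Going down.

Request:
servo_tool:
  increments:
    - [[0.4,0.4,-2.3],[0,0,0]]
    - [[0,0,-2.5],[0,0,0]]
    - [[0,0,-2.5],[0,0,0]]
    - [[0,0,-2],[0,0,0]]
    - [[0,0,-1],[0,0,0]]

```text
time: 2.8
ee_pos: [449.8, -0.5, 28.7]
ee_rot: [-0.0, 0.925, 0.379, -0.001]
ft_force: [1.1, 0.2, 0.0]
grip_width: 87.9
finger_force: 0.0
```

Request:
servo_tool:
  increments:
    - [[0,0,-1],[0,0,0]]
    - [[0,0,0],[0,0,0]]
    - [[0,0,0],[0,0,0]]
    - [[0,0,0],[0,0,0]]

```text
time: 3.2
ee_pos: [450.7, 0.1, 20.4]
ee_rot: [0.0, 0.925, 0.38, 0.001]
ft_force: [0.2, 0.1, -0.5]
grip_width: 88.1
finger_force: 0.0
```

Request:
servo_tool:
  increments:
    - [[0,0,0],[0,0,0]]
    - [[0,0,0],[0,0,0]]
    - [[0,0,0],[0,0,0]]
    - [[0,0,0],[0,0,0]]
    - [[0,0,0],[0,0,0]]
  hand: -1
  grip_force: 30

```text
time: 3.7
ee_pos: [450.5, 0.2, 19.8]
ee_rot: [0.0, 0.925, 0.38, 0.0]
ft_force: [0.1, 0.1, 1.3]
grip_width: 54.7
finger_force: 29.8
```

Request:
servo_tool:
  increments:
    - [[0,0,0],[0,0,0]]
    - [[0,0,0],[0,0,0]]
    - [[0,0,0],[0,0,0]]

```text
time: 4.0
ee_pos: [450.5, 0.2, 19.8]
ee_rot: [0.0, 0.925, 0.38, 0.0]
ft_force: [0.1, -0.9, 1.5]
grip_width: 54.8
finger_force: 29.8
```

Request:
servo_tool:
  increments:
    - [[0,0,0.5],[0,0,0]]
    - [[0,0,1],[0,0,0]]
    - [[0,0,1.5],[0,0,0]]
    - [[0,0,1.5],[0,0,0]]
    - [[0,0,1],[0,0,0]]

```text
time: 4.5
ee_pos: [450.3, 0.3, 76.0]
ee_rot: [0.0, 0.925, 0.38, 0.0]
ft_force: [0.4, -0.5, -5.7]
grip_width: 54.6
finger_force: 29.9
```

Request:
servo_tool:
  increments:
    - [[0,0,0.5],[0,0,0]]
    - [[0,0,0],[0,0,0]]
    - [[0,0,0],[0,0,0]]
    - [[0,0,0],[0,0,0]]
    - [[0,0,0],[0,0,0]]

```text
time: 5.0
ee_pos: [450.1, 0.3, 79.3]
ee_rot: [-0.0, 0.925, 0.38, -0.0]
ft_force: [0.7, 0.8, -5.3]
grip_width: 54.6
finger_force: 29.9
```

Request:
servo_tool:
  increments:
    - [[0,0,0],[0,0,0]]
    - [[0,0,0],[0,0,0]]
    - [[0,0,0],[0,0,0]]

```text
time: 5.3
ee_pos: [450.3, 0.3, 79.7]
ee_rot: [-0.0, 0.925, 0.38, -0.0]
ft_force: [0.2, -0.3, -5.9]
grip_width: 55.1
finger_force: 29.9
```

Request:
servo_tool:
  increments:
    - [[0,0,0],[0,0,0]]
    - [[0,0,0],[0,0,0]]

```text
time: 5.5
ee_pos: [450.3, 0.3, 79.8]
ee_rot: [-0.0, 0.925, 0.38, -0.0]
ft_force: [0.9, 0.0, -5.6]
grip_width: 54.8
finger_force: 29.9
```

About 5.6 N (≈570 g), so probably the heavier. I'll set it back and weigh the other one to be sure.

Request:
servo_tool:
  increments:
    - [[0,0,-1.5],[0,0,0]]
    - [[0,0,-1.5],[0,0,0]]
    - [[0,0,-1.4],[0,0,0]]
    - [[0,0,-0.8],[0,0,0]]
    - [[0,0,-0.4],[0,0,0]]

```text
time: 6.0
ee_pos: [450.3, 0.3, 23.3]
ee_rot: [-0.0, 0.925, 0.38, -0.0]
ft_force: [-0.1, 1.0, -5.3]
grip_width: 54.8
finger_force: 29.9
```

Request:
servo_tool:
  increments:
    - [[0,0,-0.3],[0,0,0]]
    - [[0,0,0],[0,0,0]]
    - [[0,0,0],[0,0,0]]

```text
time: 6.3
ee_pos: [450.6, 0.2, 21.1]
ee_rot: [0.0, 0.925, 0.38, 0.0]
ft_force: [0.1, 0.9, -5.4]
grip_width: 54.5
finger_force: 29.9
```

Request:
servo_tool:
  increments:
    - [[0,0,0],[0,0,0]]
    - [[0,0,0],[0,0,0]]
    - [[0,0,0],[0,0,0]]
    - [[0,0,0],[0,0,0]]
    - [[0,0,0],[0,0,0]]
  hand: 1

```text
time: 6.8
ee_pos: [450.5, 0.2, 20.9]
ee_rot: [0.0, 0.925, 0.38, 0.0]
ft_force: [-0.2, 0.1, 0.2]
grip_width: 88.2
finger_force: 0.0
```

Request:
servo_tool:
  increments:
    - [[0,0,1],[0,0,0]]
    - [[0,0,2],[0,0,0]]
    - [[0,0,3],[0,0,0]]
    - [[0,0,3],[0,0,0]]
    - [[0,0,2],[0,0,0]]

```text
time: 7.3
ee_pos: [450.6, 0.2, 133.3]
ee_rot: [0.001, 0.925, 0.38, 0.001]
ft_force: [0.3, 0.9, 0.3]
grip_width: 88.0
finger_force: 0.0
```

Request:
servo_tool:
  increments:
    - [[1.8,4,0],[0,0,0]]
    - [[1.8,4,0],[0,0,0]]
    - [[1.8,4,0],[0,0,0]]
    - [[1.8,4,0],[0,0,0]]
    - [[1.7,4.2,0],[0,0,0]]

```text
time: 7.8
ee_pos: [539.8, 204.0, 131.6]
ee_rot: [0.0, 0.925, 0.38, 0.0]
ft_force: [0.3, -0.8, 0.9]
grip_width: 88.1
finger_force: 0.0
```

Request:
servo_tool:
  increments:
    - [[0,0,0],[0,0,0]]
    - [[0,0,0],[0,0,0]]
    - [[0,0,0],[0,0,0]]
    - [[0,0,0],[0,0,0]]

```text
time: 8.2
ee_pos: [539.1, 201.1, 131.1]
ee_rot: [0.0, 0.925, 0.379, -0.0]
ft_force: [0.0, 0.6, -0.0]
grip_width: 87.9
finger_force: 0.0
```

Run:
```python
from h import *
print(read_state()["ee_pos"])
for x in wrist("tin_a",36)[2]: print(*x)
for x in wrist("base_tin",46)[2]: print(*x)
```

```text
[539.0950739  201.09905664 131.07451559]
0.81 [405. 322.] 1686 circ 444.0 102.8 29.5 box [441.4 100.2  37.1] [48.9 49.1  2.7] [ 34.  35. 141.]
0.78 [421. 396.] 65 circ 468.3 19.9 15.0 box [468.8  19.5  33.9] [19.1 19.6  3.7] [94. 98. 99.]
0.65 [240. 314.] 6262 circ 540.4 203.1 30.0 box [540.8 203.7  36.6] [55.5 55.5  3.9] [221. 224. 224.]
0.55 [108. 112.] 7947 circ 512.7 369.9 37.0 box [513.3 369.2  45.9] [67.9 68.4  5.8] [215. 216. 217.]
```

Request:
servo_tool:
  increments:
    - [[0.1,0.2,-2.1],[0,0,0]]
    - [[0,0,-2.5],[0,0,0]]
    - [[0,0,-2.5],[0,0,0]]
    - [[0,0,-2],[0,0,0]]
    - [[0,0,-1],[0,0,0]]

```text
time: 8.9
ee_pos: [539.7, 203.8, 28.2]
ee_rot: [-0.0, 0.925, 0.379, -0.001]
ft_force: [0.9, -0.8, 0.0]
grip_width: 88.0
finger_force: 0.0
```

Request:
servo_tool:
  increments:
    - [[0,0,-1],[0,0,0]]
    - [[0,0,0],[0,0,0]]
    - [[0,0,0],[0,0,0]]
    - [[0,0,0],[0,0,0]]

```text
time: 9.3
ee_pos: [540.8, 204.3, 20.6]
ee_rot: [0.0, 0.925, 0.38, 0.001]
ft_force: [-0.4, 0.3, 0.5]
grip_width: 88.1
finger_force: 0.0
```

Request:
servo_tool:
  increments:
    - [[0,0,0],[0,0,0]]
    - [[0,0,0],[0,0,0]]
    - [[0,0,0],[0,0,0]]
    - [[0,0,0],[0,0,0]]
    - [[0,0,0],[0,0,0]]
  hand: -1
  grip_force: 30

```text
time: 9.8
ee_pos: [540.4, 204.2, 19.8]
ee_rot: [0.0, 0.925, 0.38, 0.0]
ft_force: [0.0, 0.3, 1.6]
grip_width: 54.9
finger_force: 29.8
```

Request:
servo_tool:
  increments:
    - [[0,0,0],[0,0,0]]
    - [[0,0,0],[0,0,0]]
    - [[0,0,0],[0,0,0]]

```text
time: 10.1
ee_pos: [540.4, 204.2, 19.8]
ee_rot: [0.0, 0.925, 0.38, 0.0]
ft_force: [0.1, -0.6, 2.1]
grip_width: 54.5
finger_force: 29.8
```

Request:
servo_tool:
  increments:
    - [[0,0,1],[0,0,0]]
    - [[0,0,2],[0,0,0]]
    - [[0,0,3],[0,0,0]]
    - [[0,0,3],[0,0,0]]
    - [[0,0,2],[0,0,0]]

```text
time: 10.6
ee_pos: [540.6, 204.4, 132.3]
ee_rot: [0.0, 0.925, 0.38, 0.001]
ft_force: [-0.5, 0.4, -1.6]
grip_width: 54.5
finger_force: 29.8
```

Request:
servo_tool:
  increments:
    - [[0,0,0],[0,0,0]]
    - [[0,0,0],[0,0,0]]
    - [[0,0,0],[0,0,0]]
    - [[0,0,0],[0,0,0]]
    - [[0,0,0],[0,0,0]]

```text
time: 11.1
ee_pos: [540.1, 204.2, 128.8]
ee_rot: [-0.0, 0.925, 0.38, -0.001]
ft_force: [0.3, -0.3, -1.3]
grip_width: 54.1
finger_force: 29.8
```

Request:
servo_tool:
  increments:
    - [[0,0,0],[0,0,0]]
    - [[0,0,0],[0,0,0]]

```text
time: 11.3
ee_pos: [540.3, 204.2, 129.5]
ee_rot: [-0.0, 0.925, 0.38, -0.0]
ft_force: [0.8, -0.5, -0.9]
grip_width: 54.5
finger_force: 29.8
```

The second tin is the lighter one at about 1.2 N. Carrying it to the large tin at (513,370).

Request:
servo_tool:
  increments:
    - [[-0.5,3,0],[0,0,0]]
    - [[-0.6,4,0],[0,0,0]]
    - [[-0.6,4,0],[0,0,0]]
    - [[-0.6,3.6,0],[0,0,0]]
    - [[-0.4,2,0],[0,0,0]]

```text
time: 11.8
ee_pos: [512.5, 372.8, 129.6]
ee_rot: [-0.0, 0.925, 0.381, 0.0]
ft_force: [1.0, -0.2, -1.5]
grip_width: 54.4
finger_force: 29.8
```

Request:
servo_tool:
  increments:
    - [[0,0,0],[0,0,0]]
    - [[0,0,0],[0,0,0]]
    - [[0,0,0],[0,0,0]]
    - [[0,0,0],[0,0,0]]
    - [[0,0,0],[0,0,0]]

```text
time: 12.3
ee_pos: [513.7, 369.5, 129.8]
ee_rot: [0.0, 0.925, 0.379, 0.0]
ft_force: [-0.5, 0.1, -1.6]
grip_width: 54.6
finger_force: 29.8
```

Run:
```python
from h import *
print(read_state()["ee_pos"])
im,d,o=wrist("base_tin",46);cv2.imwrite("pics/w2.png",im)
for x in o: print(*x)
for x in wrist("tin_a",145)[2]: print(*x)
```

```text
[513.71277269 369.49399082 129.84496608]
0.93 [232. 312.] 5854 circ 512.9 371.0 36.3 box [515.7 374.1  46.3] [63.9 62.5  4.6] [230. 232. 232.]
0.91 [320. 315.] 12295 circ 513.6 368.6 30.5 box [516.6 372.3 145.1] [51.3 51.9  6.4] [183. 186. 187.]
```

View pics/w2.png

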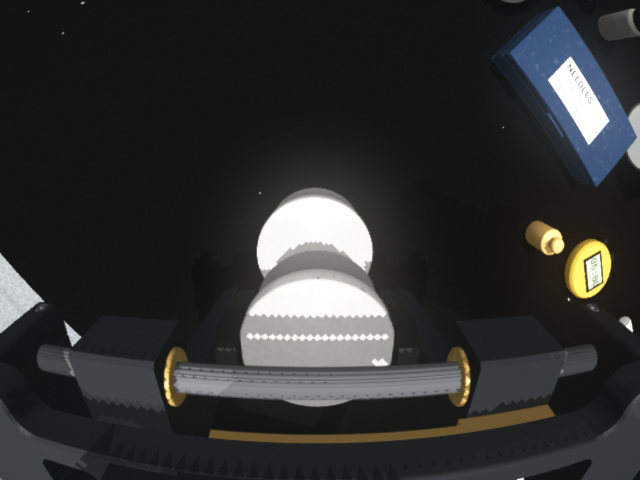

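The held tin, centred near [330,317], is over the large tin at [245,315], aligned to within about 2 mm. Correcting and lowering.

Request:
servo_tool:
  increments:
    - [[-0.1,0.1,-1.5],[0,0,0]]
    - [[0,0.1,-1.5],[0,0,0]]
    - [[0,0,-1.5],[0,0,0]]
    - [[0,0,-1],[0,0,0]]
    - [[0,0,-0.4],[0,0,0]]

```text
time: 13.0
ee_pos: [512.1, 372.1, 69.8]
ee_rot: [0.0, 0.925, 0.38, -0.001]
ft_force: [0.1, 0.1, -1.3]
grip_width: 54.3
finger_force: 29.8
```

Request:
servo_tool:
  increments:
    - [[0,0,-0.2],[0,0,0]]
    - [[0,0,-0.1],[0,0,0]]
    - [[0,0,0],[0,0,0]]
    - [[0,0,0],[0,0,0]]
    - [[0,0,0],[0,0,0]]

```text
time: 13.5
ee_pos: [512.5, 372.3, 68.1]
ee_rot: [-0.0, 0.925, 0.38, 0.0]
ft_force: [0.0, 0.0, -2.4]
grip_width: 54.3
finger_force: 29.8
```

Request:
servo_tool:
  increments:
    - [[0,0,-0.1],[0,0,0]]
    - [[0,0,-0.1],[0,0,0]]
    - [[0,0,0],[0,0,0]]
    - [[0,0,0],[0,0,0]]

```text
time: 13.9
ee_pos: [512.4, 372.2, 65.8]
ee_rot: [-0.0, 0.925, 0.38, 0.0]
ft_force: [0.5, 0.2, -0.1]
grip_width: 54.6
finger_force: 29.8
```

Request:
servo_tool:
  increments:
    - [[0,0,0],[0,0,0]]
    - [[0,0,0],[0,0,0]]
    - [[0,0,0],[0,0,0]]
    - [[0,0,0],[0,0,0]]
    - [[0,0,0],[0,0,0]]
  hand: 1

```text
time: 14.4
ee_pos: [512.4, 372.3, 65.8]
ee_rot: [-0.0, 0.925, 0.38, 0.0]
ft_force: [-1.0, 0.6, -0.3]
grip_width: 87.9
finger_force: 0.0
```

Request:
servo_tool:
  increments:
    - [[0,0,0.5],[0,0,0]]
    - [[0,0,1.5],[0,0,0]]
    - [[0,0,2.5],[0,0,0]]
    - [[0,0,3],[0,0,0]]
    - [[0,0,2],[0,0,0]]

```text
time: 14.9
ee_pos: [512.7, 372.4, 163.2]
ee_rot: [-0.0, 0.925, 0.38, 0.001]
ft_force: [0.5, 0.1, -0.1]
grip_width: 88.5
finger_force: 0.0
```

Request:
servo_tool:
  increments:
    - [[0,-2,0],[0,0,0]]
    - [[0,-3,0],[0,0,0]]
    - [[0,0,0],[0,0,0]]
    - [[0,0,0],[0,0,0]]
    - [[0,0,0],[0,0,0]]

```text
time: 15.4
ee_pos: [512.4, 323.0, 160.9]
ee_rot: [-0.0, 0.925, 0.38, 0.0]
ft_force: [0.4, 0.9, -0.3]
grip_width: 88.4
finger_force: 0.0
```

Run:
```python
from h import *
im,d=read_camera("wrist")
m=camera_model("wrist")
for x in wrist("tin_a",82)[2]: print(*x)
im,d,o=wrist("base_tin",46);cv2.imwrite("pics/w3.png",im)
for x in o: print(*x)
s=read_state();print(s["ee_pos"],s["time"])
```

```text
0.77 [201. 255.] 7614 circ 512.0 371.5 29.9 box [512.6 371.5  82.9] [55.3 54.6  3.4] [248. 249. 249.]
0.63 [412.2, 421.8] 0
0.75 [161. 300.] 1813 circ 514.7 370.7 35.9 box [529.7 370.7  46.7] [37.1 69.9  4.3] [238. 240. 240.]
[512.23059866 322.74929751 160.58814702] 15.65
```

View pics/w3.png

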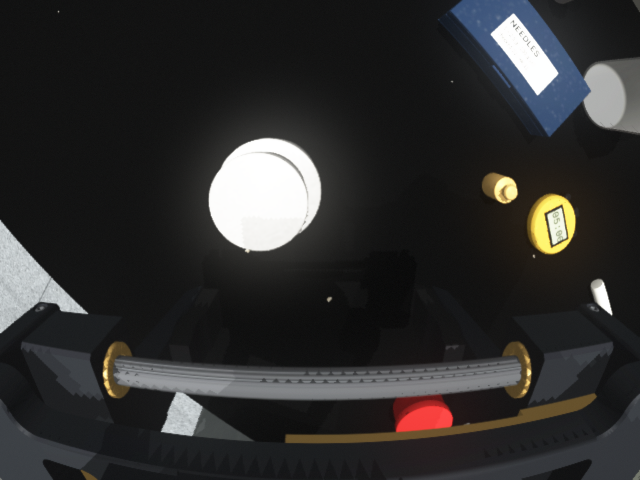

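The small tin at [201,258] sits on the large tin at [189,270]; centres agree within about 3 mm. Back to the heavier tin.

Request:
servo_tool:
  increments:
    - [[-0.8,-4,0],[0,0,0]]
    - [[-0.8,-4,0],[0,0,0]]
    - [[-0.8,-4,0],[0,0,0]]
    - [[-0.8,-4,0],[0,0,0]]
    - [[-0.8,-4,0],[0,0,0]]

```text
time: 16.15
ee_pos: [471.9, 121.1, 160.8]
ee_rot: [0.0, 0.925, 0.38, 0.0]
ft_force: [0.1, 0.1, 0.5]
grip_width: 88.1
finger_force: 0.0
```

Request:
servo_tool:
  increments:
    - [[-0.8,-4,-1],[0,0,0]]
    - [[-0.8,-4,-1],[0,0,0]]
    - [[-0.6,-4,-0.7],[0,0,0]]
    - [[0,-0.2,0],[0,0,0]]
    - [[0,0,0],[0,0,0]]

```text
time: 16.65
ee_pos: [450.5, -0.1, 133.8]
ee_rot: [-0.0, 0.926, 0.379, 0.0]
ft_force: [0.2, 0.7, 0.7]
grip_width: 87.9
finger_force: 0.0
```

Request:
servo_tool:
  increments:
    - [[0,0,0],[0,0,0]]
    - [[0,0,0],[0,0,0]]
    - [[0,0,0],[0,0,0]]

```text
time: 16.95
ee_pos: [450.5, 1.2, 133.9]
ee_rot: [0.0, 0.925, 0.38, 0.0]
ft_force: [-0.1, -0.4, 0.0]
grip_width: 88.1
finger_force: 0.0
```

Run:
```python
from h import *
for x in wrist("tin_a",36)[2]: print(*x)
s=read_state();print(s["ee_pos"],s["time"])
```

```text
0.97 [335. 249.] 2827 circ 351.7 -13.9 29.7 box [353.5 -14.5  35.6] [53.  49.1  5.8] [ 29.  31. 137.]
0.75 [144. 201.] 6335 circ 444.4 102.8 30.1 box [445.1 102.6  36.8] [55.5 55.4  3.9] [ 72.  75. 243.]
0.63 [244. 317.] 5963 circ 450.9 0.2 29.8 box [451.2   0.6  36.8] [55.  54.9  3.5] [224. 226. 227.]
[450.41261164   0.88680173 133.83348595] 17.05
```

Request:
servo_tool:
  increments:
    - [[0,0,-2.4],[0,0,0]]
    - [[0,0,-2.5],[0,0,0]]
    - [[0,0,-2.5],[0,0,0]]
    - [[0,0,-2],[0,0,0]]
    - [[0,0,-1],[0,0,0]]

```text
time: 17.55
ee_pos: [449.9, 0.6, 28.4]
ee_rot: [-0.001, 0.925, 0.38, -0.001]
ft_force: [0.3, 0.3, -0.2]
grip_width: 88.2
finger_force: 0.0
```

Request:
servo_tool:
  increments:
    - [[0,0,-1],[0,0,0]]
    - [[0,0,0],[0,0,0]]
    - [[0,0,0],[0,0,0]]
    - [[0,0,0],[0,0,0]]

```text
time: 17.95
ee_pos: [450.7, 0.2, 20.4]
ee_rot: [0.0, 0.925, 0.38, 0.001]
ft_force: [-0.4, 0.9, -0.5]
grip_width: 87.6
finger_force: 0.0
```

Request:
servo_tool:
  increments:
    - [[0,0,0],[0,0,0]]
    - [[0,0,0],[0,0,0]]
    - [[0,0,0],[0,0,0]]
    - [[0,0,0],[0,0,0]]
    - [[0,0,0],[0,0,0]]
  hand: -1
  grip_force: 40

```text
time: 18.45
ee_pos: [450.4, 0.2, 19.8]
ee_rot: [0.0, 0.925, 0.38, 0.0]
ft_force: [-0.1, -0.2, 1.5]
grip_width: 54.4
finger_force: 39.8
```

Request:
servo_tool:
  increments:
    - [[0,0,0],[0,0,0]]
    - [[0,0,0],[0,0,0]]
    - [[0,0,0],[0,0,0]]

```text
time: 18.75
ee_pos: [450.4, 0.2, 19.8]
ee_rot: [0.0, 0.925, 0.38, 0.0]
ft_force: [-0.5, -0.4, 2.5]
grip_width: 54.5
finger_force: 39.8
```

Request:
servo_tool:
  increments:
    - [[0,0,1],[0,0,0]]
    - [[0,0,2],[0,0,0]]
    - [[0,0,3],[0,0,0]]
    - [[0,0,3],[0,0,0]]
    - [[0,0,2.4],[0,0,0]]

```text
time: 19.25
ee_pos: [449.9, 0.5, 135.4]
ee_rot: [-0.0, 0.925, 0.38, -0.0]
ft_force: [0.1, -1.2, -5.2]
grip_width: 54.8
finger_force: 39.9
```

Request:
servo_tool:
  increments:
    - [[0.7,-2,0],[0,0,0]]
    - [[1.1,-3.4,0],[0,0,0]]
    - [[1.2,-3.6,0],[0,0,0]]
    - [[1.2,-3.6,0],[0,0,0]]
    - [[1.1,-3.4,0],[0,0,0]]

```text
time: 19.75
ee_pos: [503.1, -161.0, 133.7]
ee_rot: [-0.001, 0.925, 0.38, -0.0]
ft_force: [-0.5, 0.6, -4.9]
grip_width: 54.6
finger_force: 39.9
```

Request:
servo_tool:
  increments:
    - [[1.1,-3.4,0],[0,0,0]]
    - [[0.9,-2.8,0],[0,0,0]]
    - [[0.5,-1.6,0],[0,0,0]]
    - [[0,0,0],[0,0,0]]
    - [[0,0,0],[0,0,0]]

```text
time: 20.25
ee_pos: [527.7, -237.0, 133.4]
ee_rot: [-0.001, 0.925, 0.38, -0.0]
ft_force: [0.5, -0.1, -5.6]
grip_width: 54.9
finger_force: 39.9
```

Request:
servo_tool:
  increments:
    - [[0,0,0],[0,0,0]]
    - [[0,0,0],[0,0,0]]
    - [[0,0,0],[0,0,0]]
    - [[0,0,0],[0,0,0]]
    - [[0,0,0],[0,0,0]]

```text
time: 20.75
ee_pos: [528.4, -237.5, 133.8]
ee_rot: [0.0, 0.925, 0.38, 0.0]
ft_force: [-0.2, 0.5, -5.6]
grip_width: 54.5
finger_force: 39.9
```

Request:
servo_tool:
  increments:
    - [[0,0,0],[0,0,0]]
    - [[0,0,0],[0,0,0]]
    - [[0,0,0],[0,0,0]]
    - [[0,0,0],[0,0,0]]
    - [[0,0,0],[0,0,0]]

```text
time: 21.25
ee_pos: [528.3, -237.8, 133.7]
ee_rot: [-0.0, 0.925, 0.38, -0.0]
ft_force: [0.6, -0.2, -5.2]
grip_width: 54.0
finger_force: 39.9
```

Run:
```python
from h import *
im,d=read_camera("top");cv2.imwrite("pics/top2.png",im)
s=read_state();print(s["ee_pos"],s["time"],s["ft_force"],np.abs(s["dq"]).max())
```

```text
[ 528.34375127 -237.7451846   133.74982899] 21.3 [-0.23764124 -1.11243773 -4.64856769] 0.001355321611439521
```

View pics/top2.png

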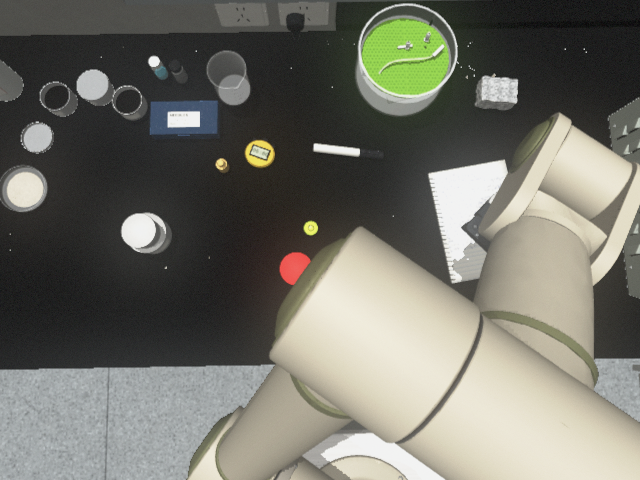

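The stack stands at [232,145], the bystanders haven't moved (watch [153,260], brass weight [165,221], level [228,310], pen [151,348]), and the heavy tin is held over the book.

```bash
python3 -c "
from station import hand_in
print(hand_in())"
```

```text
the job is handed in; nothing more can be done
None
```

The job is handed in at about 21 s: the lighter tin (about 1.2 N) is stacked on the large tin within about 3 mm of centre and released, and the heavier one (about 5.6 N) is held still and level about 10 cm above the middle of the log book; the hand-in gave no verdict.

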